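# Set and hold a magneto rotor at its timing angle with a pendulum angle gauge

## Task

Pick up the round-dialled angle gauge, stand its foot squarely across both drive dogs on the end of the magneto's coupling, and rock gauge and coupling together against the pull of the magnets until the hanging pointer settles on the dial's index tab. Finish holding it there for the points to be set: the gauge still in the grip, its foot down on both dogs, the pointer at rest on the tab, and nothing put down or let go. Leave everything else on the shelf where it stands.

Things in the scene. Friction and masses are not known exactly. Their poses are not given: they have to be found in the camera images.
- gauge: the angle gauge (0.26 kg, loose, standing upright at the start, dial facing roughly away from the robot), 98 mm high: flat steel foot 110 mm long (y), 24 thick (x), 14 high; short neck; dark round case 86 mm in diameter, 22 mm thick (x), white dial. Origin: middle of the foot's underside. Axes: +x out of the dial face, y along the foot, z up
- gauge_dial (a point): centre of the gauge's dial case, mid-thickness, 55 mm above the underside of the foot; axes as the gauge. The case's top edge is 43 mm above this point: take the gauge across its thickness, high on the case, so that the lower half of the dial, where the pointer plays, stays in view
- gauge_foot (a point): middle of the underside of the gauge's foot, 55 mm below gauge_dial; axes as the gauge
- pointer (a joint): angle (rad) of the gauge's pointer on its dial: a weighted black needle with a round bob, 29 mm long, hanging plumb from the dial centre behind the glass. It swings freely and settles in about a second. 0 when the gauge stands upright; it equals the tilt of the gauge about its own +x axis (right-handed: the foot's +y end going up is positive)
- index (a joint): angle (rad) of the dial's index tab, on the pointer's scale: a brass tab 5 mm wide on the dial's lower rim, already set, stiff, 0.16 to 0.42 from the bottom and always on its -y side (left of the bottom as one faces the dial). The pointer is on the tab when both joints read the same (half the tab's width is 0.08)
- pointer_tip (a point): tip of the pointer, 29 mm from the dial centre; its z axis runs from the tip to the pivot
- index_tip (a point): inner end of the index tab, 30 mm from the dial centre; its z axis runs towards the dial centre
- dogs (a point): the two steel drive dogs standing out of the coupling's face, one each side of the shaft. Origin on the shaft axis, half-way along the dogs, 80 mm above the shelf; +x along the shaft, out of the magneto, roughly away from the robot; y from dog to dog; turns with the coupling. Each is 30 mm long (x -15 to 15), 16 wide (centred at y 24 and -24); tops 10 mm above the axis, the -y one worn 1.5 mm lower
- rotor (a joint): turn (rad) of the coupling about the dogs' +x axis (right-handed: +y dog going up is positive). 0 is magnetic neutral, to which it springs back with 0.12 N m per rad; range 0.7 either way. About 2 N on one dog turns it 0.4; once the foot is on both dogs the force rises steeply. With the dial facing out and the foot on both dogs the pointer reads 0.03 more than the rotor
- magneto: the magneto, bolted to a plank fixed on the shelf; origin under it on the shelf, the dogs' origin is 108 mm along its +x and 80 mm up. The coupling drum, 36 mm in radius, begins right behind the dogs (dogs' x below -15): keep the foot in front of it, its middle at dogs' x of 0 to 8. Behind that, from dogs' x of -53, the housing is 153 mm high, an oiler on it 165 mm
- stand: wooden slotted stand with four brass condenser cans, 60 x 170 mm, 76 mm high, loose; origin under its centre; to be left alone
- oilcan: green enamel oil can, 84 mm in diameter, 150 mm high to the spout tip, loose; origin under its centre; to be left alone
- bracket: steel breaker point bracket, an L of 60 x 22 mm, 28 mm high, loose; origin under its centre; to be left alone
- grommet: black rubber grommet ring, 28 mm in diameter, 7 mm high, loose; origin under its centre; to be left alone
- feeler: folded set of feeler blades, 20 x 94 mm, 12 mm high, loose; origin under its centre; to be left alone
- driver: screwdriver 150 mm long, lying, loose; to be left alone
- jar: glass jar with a steel cap, 64 mm in diameter, 75 mm high, loose; origin under its centre; to be left alone
Mind the look-alikes: they are no part of the job. There is more than one size of the gauge; the job needs the middle-sized.

How it is judged:
On the way, in this order (a step that is already met when the one before it is completed fails the run):
1. the gauge is lifted off the shelf in the gripper (height (world z) of gauge_foot above 0.03 m and contact force between the fingers and gauge above 2 N), for 0.2 s.
2. the gauge's foot stands squarely down on both dogs (contact force between gauge and rotor above 0.5 N and angle between the x axis of gauge_dial and the x axis of dogs, either way round below 0.2 rad and angle between the y axis of gauge_dial and the y axis of dogs, either way round below 0.085 rad and z of gauge_foot in the frame of dogs between 0.004 and 0.015 m and contact force between the fingers and gauge above 2 N), for 0.2 s.
At the end, for the whole second after the job is handed in: Gauge gripped (over 2 N), foot down on the dogs (over 0.5 N, 4 to 15 mm above the shaft axis, within 0.085 rad of the dogs' line, dial square to the shaft within 0.2 rad), lifted off the shelf; pointer within 0.08 rad of the index tab (half its width) and at rest, gauge still (all of step 2 and angle between the z axis of pointer_tip and the z axis of index_tip, either way round below 0.08 rad and velocity of joint pointer between -0.3 and 0.3 rad/s and linear speed of gauge below 0.02 m/s and height (world z) of gauge_foot above 0.06 m); the arm keeps its last pose, push and grip.
It fails at once if one of the other things on the shelf is moved by over 30 mm (distance of any of stand, oilcan, bracket, grommet, feeler, driver, jar from where it was at the start of the episode above 0.03 m).
It also fails if it takes over 42 s, if anything falls off the work surface, if the arm or the gripper's body presses on something with over 40 N, if the wrist force passes 120 N, or if a joint passes its speed limit or range.

## Robot

A 6-joint arm with a two-finger parallel gripper is mounted at the origin on the work surface. World frame = base frame: x ahead of the robot, y to its left, z up, the work surface at z = 0. Lengths are in m, angles in rad, forces in N, time in s.
With the tool pointing down it reaches from about 0.3 to 0.85 m from the base axis. Payload 4.2 kg.
Tool frame: the origin (TCP) lies on the centre line of the jaws, within the pads' length; the fingertips stand 14 mm ahead of it and the grasp point (between the pads) lies 5 mm behind it (tips_ahead is the distance from the TCP to the fingertips, in m); z points along the fingers, x is the direction in which the jaws open and shut, and the axes are right-handed (so a half turn about z gives the same grasp; the last joint's range is limited). The gripper opens to 91 mm and grips with 3 to 60 N. Pads are 32 mm wide; open, the fingers measure 118 mm over their backs; the gripper's body (76 mm by 178 mm) begins 60 mm behind the grasp point.
Start: joints at [1.246, 0.32, 1.565, -0, 1.257, -0.02], TCP at [0.173, 0.549, 0.228] pointing down, gripper open.
Joint ranges: [-3.11, 3.11], [-0.84, 2.01], [0.21, 2.61], [-1.34, 4.49], [0.05, 2.63], [-2.56, 2.56]. Speed limits (rad/s): [2.57, 2.57, 3.14, 3.14, 3.14, 3.14].

## Interface

Orientations are given as [roll, pitch, yaw] about the fixed x, y, z axes, in that order (R = Rz(yaw) Ry(pitch) Rx(roll)).
In Python, from station import sense, camera, camera_info, job_done, tips_ahead gives the robot as it stands. The module is installed in compiled form; this text tells all that it offers.
- The arm moves only by the shell command python3 -m crank 'ROWS' [OPENING] [FORCE]. ROWS is JSON, one flat list of numbers, 6 for each row, row after row: the shift along the tool's x, y, z in m, then the turn, a rotation vector about the tool's x, y, z in degrees. In form: [tx, ty, tz, wx, wy, wz, tx, ty, tz, wx, wy, wz, ...]. A call has 1 to 12 rows; each row is the pose to reach, as a shift and turn from the pose measured when the call began, along the tool's axes at that moment; what a row does not reach only later rows make up. A row lasts 1/8 s, in which the tool goes at most 62.5 mm and 10.7 degrees, less where a joint would pass 70% of its speed; a pose out of reach is approached as far as the arm can. A call with a gripper value outside its range is refused whole. OPENING is the opening, from 0 (shut) to 1 (fully open), set as the call begins (- or left out, the last holds). The fingers move at their own pace and stop on an object; FORCE is the grip in N (left out, the last holds). Time passes only in rows, so rows that repeat a pose let the fingers close. It gives the time, the measured TCP pose, the force and the opening at its end, in the units of the state.
- sense(): the state, without advancing time (a new reading comes with each control period).
- camera(name): name is "scene" or "top"; returns (picture, depth): 400x640x3 uint8, blue, green, red; 400x640 float32, m along the optical axis (not along the pixel's ray), 0 where there is no reading.
- camera_info(name): a dict with "fx", "fy", "cx", "cy" (pixels), "distortion" ([k1, k2, p1, p2, k3] as OpenCV has them; the pictures are not rectified), "R" (3x3) and "t" (3): a world point X has camera coordinates R X + t. Camera axes: x right, y down, z forward; pixel columns grow to the right and rows downward; lengths in m; the calibration is good to about 2 mm. A picture is of the moment at which its call begins. camera_info takes no time and is no camera call.
- job_done(): hands the job in, once; it reports no verdict.
The state is a dict: "clock": time; "joint_pos": joint angles; "dq": joint speeds; "joint_torque": joint torques, N m; "ee_pos": TCP position; "tool_rot": TCP orientation; "contact_force": force on the tool from outside, world axes, zero at the start; "wrist_torque": the same for the moment, N m; "grip_width": finger opening in m.
Only numpy, scipy, OpenCV 4.12 (cv2) and the standard library are available. Lean on these libraries where they do the work, as an engineer would, in place of code of your own. Each camera call takes 0.05 s, during which the arm holds its last target.

## Working session

There is one attempt and no reset: what is moved stays moved. The work goes in short steps, Python scripts to look and compute and a shell command to move; the robot and the scene stay as the last step left them, time stands still between calls to the robot, and variables do not carry over. Pictures are saved under pics/ and viewed, and the job is handed in when it is done.

```bash
mkdir -p pics; cat > h.py <<'E'
import numpy as np,cv2
from station import *
from scipy.spatial.transform import Rotation as Ro
def K(n):
    i=camera_info(n);return np.array([[i['fx'],0,i['cx']],[0,i['fy'],i['cy']],[0,0,1]]),np.array(i['distortion'],float),np.array(i['R']),np.array(i['t'])
def pts(n,uv,d):  # pixels+depth -> world
    k,D,R,t=K(n);u=cv2.undistortPoints(np.array(uv,float).reshape(-1,1,2),k,D)[:,0]
    c=np.c_[u,np.ones(len(u))]*np.array(d).reshape(-1,1);return (c-t)@R
def ray(n,uv,z):
    k,D,R,t=K(n);u=cv2.undistortPoints(np.array(uv,float).reshape(-1,1,2),k,D)[:,0]
    d=np.c_[u,np.ones(len(u))]@R;o=-R.T@t;s=(z-o[2])/d[:,2];return o+d*s[:,None]
def proj(n,X):
    k,D,R,t=K(n);return cv2.projectPoints(np.array(X,float).reshape(-1,3),cv2.Rodrigues(R)[0],t,k,D)[0][:,0]
E
python3 - <<'E'
from h import *
for n in('scene','top'):
    p,d=camera(n);cv2.imwrite(f'pics/{n}0.png',p);np.save(f'{n}0.npy',d)
    k,D,R,t=K(n);print(n,k[0,0],-R.T@t,R[2],(d>0).mean())
print(sense())
E
```

```text
scene 392.6399071718934 [ 1.17069471 -0.16599174  1.02679088] [-0.51826009  0.1416509  -0.84341064] 0.99583203125
top 420.1809515202305 [0.38393267 0.00225448 1.15992974] [ 0.16219504 -0.00525339 -0.98674473] 0.995953125
{'clock': 0.1, 'joint_pos': array([ 1.24598984e+00,  3.20205258e-01,  1.56552060e+00, -4.37947139e-07,
        1.25735207e+00, -2.00565868e-02]), 'dq': array([-7.86540213e-04, -2.15147499e-03, -4.15131919e-03,  9.89570559e-04,
        1.15628502e-03,  1.99299759e-06]), 'joint_torque': array([-7.04877566e-04, -4.13334990e+01, -2.32509077e+01,  7.27936439e-02,
        4.22110304e-02, -7.91118782e-05]), 'ee_pos': array([0.17243372, 0.54811514, 0.22723151]), 'tool_rot': array([-3.14156328e+00,  1.48497751e-03,  1.26604659e+00]), 'contact_force': array([ 0.24830255, -0.57108367,  0.5200093 ]), 'wrist_torque': array([-0.01150413, -0.02147867, -0.01899461]), 'grip_width': 0.09126453655127399}
```

```bash
sleep 1; ls pics
```

```text
scene0.png
top0.png
```

View pics/scene0.png

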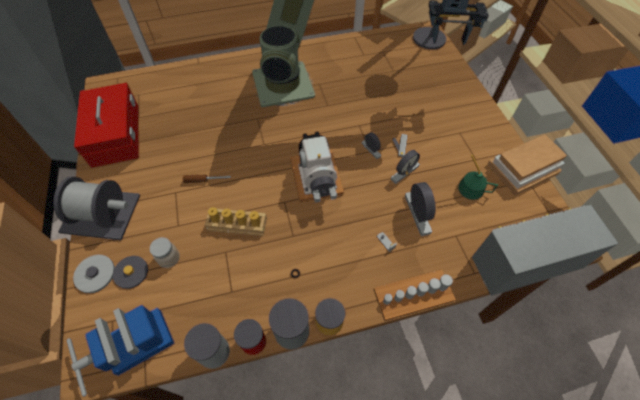

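View pics/top0.png

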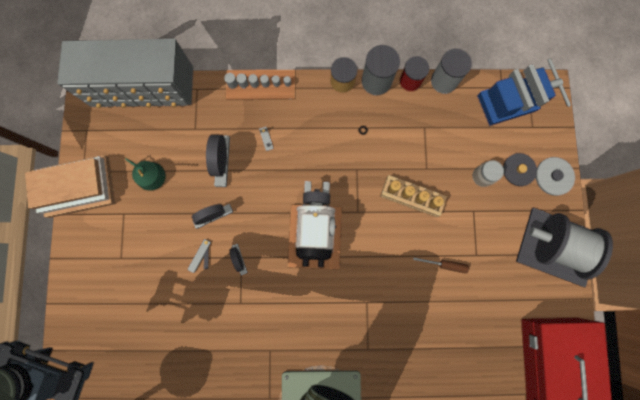

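The pictures show three gauges: in the top view they are at (217,157), (210,213) and (237,260), running large, middle, small. The magneto is at (315,230) with its dogs at about (316,187). I'll zoom in and measure.

```bash
python3 - <<'E'
from h import *
p=cv2.imread('pics/top0.png');q=cv2.imread('pics/scene0.png')
a=cv2.resize(p[130:280,180:350],None,fx=4,fy=4,interpolation=3);cv2.imwrite('pics/topz.png',a)
b=cv2.resize(q[120:240,290:450],None,fx=5,fy=5,interpolation=3);cv2.imwrite('pics/scz.png',b)
for n in('top','scene'):
    d=np.load(n+'0.npy');v,u=np.mgrid[:400,:640]
    X=pts(n,np.c_[u.ravel(),v.ravel()],d.ravel()).reshape(400,640,3);np.save(n+'X.npy',X)
X=np.load('topX.npy');m=((X[...,2]>.02)&(X[...,2]<.2)).astype(np.uint8);m[:,:150]=0;m[300:]=0;m[:100]=0;m[:,360:]=0
c,l,s,ce=cv2.connectedComponentsWithStats(m)
for i in range(1,c):
    if s[i,4]>40:
        P=X[l==i];r=cv2.minAreaRect(P[:,:2].astype(np.float32));print(s[i],np.percentile(P[:,2],[50,98,100]),r)
E
```

```text
[150 100  40   7 194] [0.03636089 0.05310386 0.07757435] ((0.8348900079727173, 0.42567354440689087), (0.018337871879339218, 0.1101490706205368), 3.4034030437469482)
[206 134  22  47 816] [0.10921354 0.13105569 0.13285278] ((0.6792052984237671, 0.2738674581050873), (0.030948830768465996, 0.12966562807559967), 87.84310913085938)
[150 161  15  29 317] [0.04719219 0.06611946 0.06881675] ((0.6272149085998535, 0.44932520389556885), (0.03108035959303379, 0.07707472890615463), 83.62960052490234)
[ 295  181   44   88 2634] [0.13288332 0.15544711 0.168478  ] ((0.4847172796726227, 0.010108575224876404), (0.11753189563751221, 0.22234931588172913), 87.06140899658203)
[191 204  34  21 435] [0.08376249 0.0993823  0.10060056] ((0.5162996649742126, 0.2958490550518036), (0.02245599590241909, 0.08526992797851562), 24.851327896118164)
[229 247  15  25 234] [0.06530431 0.0759098  0.07722216] ((0.3982608914375305, 0.22076497972011566), (0.06478097289800644, 0.017373982816934586), 19.84115982055664)
```

```bash
sleep 1
```

```text
(no output)
```

View pics/topz.png

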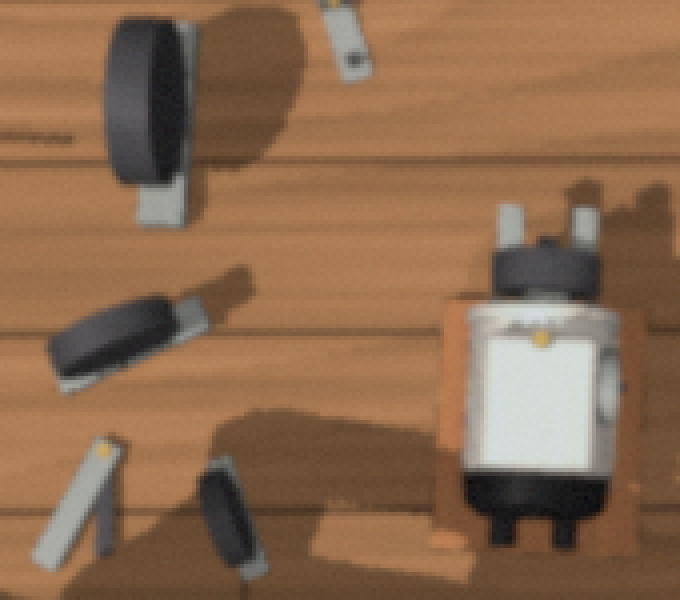

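View pics/scz.png

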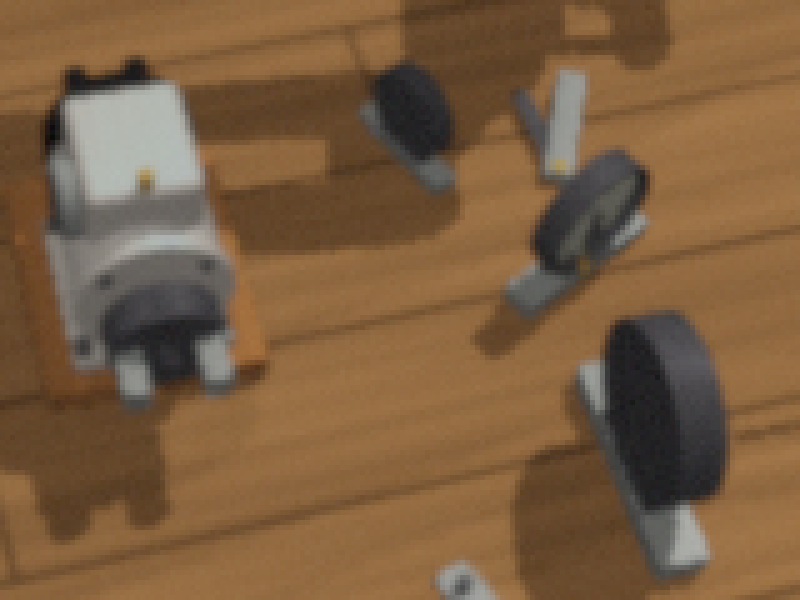

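```bash
python3 - <<'E'
from h import *
for n in('top','scene'):
    X=np.load(n+'X.npy')
    if n=='top':print('shelf z',np.median(X[140:175,300:400,2]))
    else: print('shelf z',np.median(X[220:260,300:370,2]))
    f=X.reshape(-1,3)
    for lo,hi in((.088,.105),(.03,.105),(.005,.018)):
        P=f[(abs(f[:,0]-.52)<.07)&(abs(f[:,1]-.296)<.07)&(f[:,2]>lo)&(f[:,2]<hi)]
        r=cv2.minAreaRect(P[:,:2].astype(np.float32)); c=P.mean(0);w,V=np.linalg.eigh(np.cov(P[:,:2].T))
        print(n,'gauge',lo,len(P),r,c,np.degrees(np.arctan2(*V[::-1,1])),P[:,2].max())
    for y in(.034,-.014):
        P=f[(f[:,0]>.565)&(f[:,0]<.63)&(abs(f[:,1]-y)<.018)&(f[:,2]>.08)&(f[:,2]<.1)]
        if len(P):print(n,'dog',len(P),P.mean(0),P.min(0),P.max(0),cv2.minAreaRect(P[:,:2].astype(np.float32)))
E
```

```text
shelf z -0.00018587696000184898
top gauge 0.088 185 ((0.5161174535751343, 0.2961406409740448), (0.02192167192697525, 0.055640678852796555), 24.040884017944336) [0.51593779 0.29553068 0.09454383] 113.01546381025771 0.10060055504316623
top gauge 0.03 419 ((0.5162996649742126, 0.2958490550518036), (0.02245599590241909, 0.08526992797851562), 24.851327896118164) [0.51452685 0.29149299 0.07912477] 115.92941476499911 0.10060055504316623
top gauge 0.005 152 ((0.5173754692077637, 0.29247772693634033), (0.1299353986978531, 0.13173331320285797), 6.080584526062012) [0.51755788 0.2848628  0.0117338 ] 122.74702772560283 0.01776607351783427
top dog 66 [0.58283743 0.03240759 0.09006456] [0.56570886 0.02525522 0.08232883] [0.59709184 0.04379077 0.09917802] ((0.5810675621032715, 0.03260255604982376), (0.016914168372750282, 0.033511675894260406), 80.1904067993164)
top dog 67 [ 0.58087831 -0.01640359  0.08781091] [ 0.56720986 -0.02403708  0.08214413] [0.59441482 0.00210477 0.09248036] ((0.581998348236084, -0.01565631479024887), (0.024465803056955338, 0.02817879058420658), 58.81201934814453)
shelf z 4.50
[... 384 characters left out ...]
111.60217304953831 0.10174350599371029
scene gauge 0.005 139 ((0.5169269442558289, 0.2959960103034973), (0.12645237147808075, 0.11467822641134262), 9.183365821838379) [0.52616158 0.28145202 0.01261821] 108.00272708544533 0.017939572936539156
scene dog 63 [0.58162773 0.02836987 0.0890984 ] [0.56528162 0.02010574 0.08166922] [0.59611036 0.03818568 0.09893751] ((0.5802949070930481, 0.028026577085256577), (0.017851276323199272, 0.030179468914866447), 84.9600601196289)
scene dog 63 [ 0.57961702 -0.01672933  0.08750559] [ 0.56514708 -0.02713837  0.08022856] [0.59387598 0.00314092 0.0950387 ] ((0.5795567631721497, -0.012047823518514633), (0.028188556432724, 0.030567722395062447), 1.212182641029358)
```

```bash
python3 - <<'E'
from h import *
p=cv2.imread('pics/top0.png');q=cv2.imread('pics/scene0.png')
a=cv2.resize(p[170:235,285:350],None,fx=9,fy=9,interpolation=3)
b=cv2.resize(q[140:205,290:355],None,fx=9,fy=9,interpolation=3)
cv2.imwrite('pics/dz.png',np.hstack([a[:,:400],b[:,:400]]) if 0 else cv2.resize(np.hstack([a,b]),(800,400)))
X=np.load('topX.npy')
for v in range(180,206,2): print(v,[int(1000*X[v,u,2]) for u in range(298,336,2)])
E
```

```text
180 [1, 0, 1, -3, -2, 1, -2, -2, -1, 2, 0, 1, -1, 2, 3, 3, 0, -5, -6]
182 [0, -2, -2, 1159, 92, 93, 92, -3, 0, 1, 0, 3, -1, 86, 87, 83, -2, -1, 1]
184 [2, 0, 0, 0, 91, 90, 91, -2, 0, -1, 0, 0, 2, 89, 87, 85, 0, 0, 0]
186 [2, -2, 1, -1, 90, 90, 89, 0, 1, -7, 0, -1, 1, 86, 86, 89, 1, 0, -2]
188 [2, 1, 0, 0, 89, 88, 88, 0, 1, 82, 0, 2, 2, 89, 87, 89, 0, 0, -4]
190 [-2, -2, 3, -2, 91, 88, 87, 2, -4, 87, 85, -2, 0, 91, 85, 91, 5, 2, -1]
192 [1, 0, 1, 92, 102, 109, 112, 113, 115, 116, 114, 114, 114, 110, 103, 86, -1, -1, -2]
194 [0, -2, 1, 94, 104, 110, 111, 115, 117, 118, 118, 112, 113, 109, 109, 96, 90, 0, 2]
196 [0, 0, 0, 94, 104, 108, 109, 110, 113, 119, 111, 112, 110, 109, 109, 102, 86, 1, -2]
198 [0, -1, -1, 96, 104, 106, 110, 110, 114, 116, 114, 115, 113, 110, 103, 97, 86, 2, 4]
200 [2, -1, -2, 98, 107, 107, 111, 114, 115, 111, 115, 112, 113, 108, 106, 97, 0, 0, -2]
202 [0, 1, 1, 86, 91, 92, 90, 90, 93, 95, 97, 97, 100, 103, 102, 96, 2, 0, 0]
204 [-4, -1, -1, 113, 0, 0, 83, 92, 95, 97, 89, 91, 79, 65, 63, 68, 0, 3, 0]
```

View pics/dz.png

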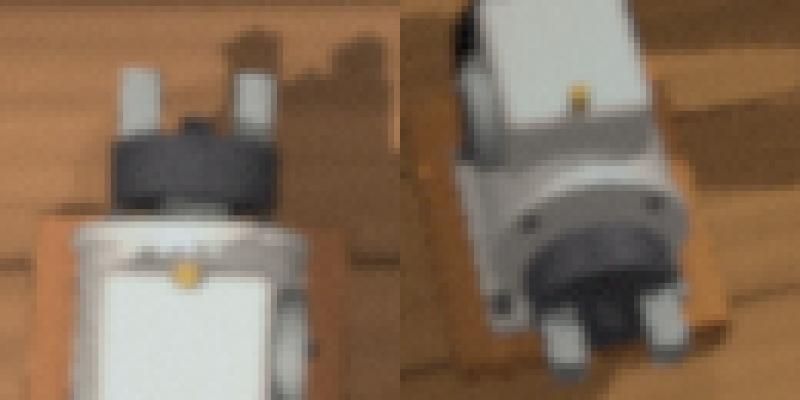

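```bash
python3 - <<'E'
from h import *
p=cv2.imread('pics/top0.png');q=cv2.imread('pics/scene0.png')
for n,im,(r0,r1,c0,c1) in(('top',p,(176,192,298,336)),('scene',q,(186,204,308,344))):
    g=cv2.cvtColor(im,cv2.COLOR_BGR2HSV);m=((g[...,2]>140)&(g[...,1]<60)).astype(np.uint8);k=np.zeros_like(m);k[r0:r1,c0:c1]=m[r0:r1,c0:c1]
    c,l,s,ce=cv2.connectedComponentsWithStats(k)
    for i in range(1,c):
        if s[i,4]>10:
            uv=np.argwhere(l==i)[:,::-1].astype(float);z=.09 if uv[:,0].mean()<(317 if n=='top' else 0) else .0885
            if n=='scene': z=.09 if uv[:,0].mean()>326 else .0885
            W=ray(n,uv,z);print(n,s[i],W.mean(0),W.min(0),W.max(0))
# housing sides from top: white top plate edges by depth
X=np.load('topX.npy')
L=[];R=[]
for v in range(215,245):
    us=np.where((X[v,290:345,2]>.147))[0]+290
    L.append(X[v,us[0]]);R.append(X[v,us[-1]])
for E in(L,R):
    E=np.array(E);f=np.polyfit(E[:,0],E[:,1],1);print('edge',np.degrees(np.arctan(f[0])),E.mean(0))
# housing white plate color
g=cv2.cvtColor(p,cv2.COLOR_BGR2HSV);m=((g[...,2]>185)&(g[...,1]<30)).astype(np.uint8);k=np.zeros_like(m);k[205:260,290:345]=m[205:260,290:345]
uv=np.argwhere(k)[:,::-1].astype(float);W=ray('top',uv,.153);print('plate',cv2.minAreaRect(W[:,:2].astype(np.float32)))
# plank colour
m=((g[...,2]>0)&(g[...,0]<12)&(g[...,1]>120)).astype(np.uint8)
# gauge foot lines in top: light grey
k[:]=0;m=((g[...,2]>120)&(g[...,1]<60)).astype(np.uint8);k[195:235,185:245]=m[195:235,185:245]
uv=np.argwhere(k)[:,::-1].astype(float);W=ray('top',uv,.014);print('foot',cv2.minAreaRect(W[:,:2].astype(np.float32)))
E
```

```text
top [304 181   7  11  63] [0.58305056 0.03266389 0.09      ] [0.56990328 0.02530842 0.09      ] [0.5962342  0.04090471 0.09      ]
top [324 182   5   8  38] [ 0.5842339  -0.01611786  0.0885    ] [ 0.5749693  -0.02137807  0.0885    ] [ 0.59351372 -0.01086887  0.0885    ]
scene [331 188   5   7  27] [0.58064136 0.03118046 0.09      ] [0.56995834 0.02491748 0.09      ] [0.59051775 0.03787743 0.09      ]
scene [315 194   4   4  11] [ 0.58283041 -0.01806924  0.0885    ] [ 0.5771904  -0.02247398  0.0885    ] [ 0.58775663 -0.01422568  0.0885    ]
edge -3.403307768725371 [0.46567193 0.04705165 0.15041618]
edge -13.905022034585066 [ 0.46099762 -0.02263745  0.21666239]
plate ((0.47390949726104736, 0.016115104779601097), (0.06519610434770584, 0.0961594209074974), 89.55929565429688)
foot ((0.5066868662834167, 0.2930584251880646), (0.009486788883805275, 0.10684834420681), 22.966535568237305)
```

```bash
python3 - <<'E'
from h import *
p=cv2.imread('pics/top0.png');g=cv2.cvtColor(p,cv2.COLOR_BGR2GRAY).astype(float)
hsv=cv2.cvtColor(p,cv2.COLOR_BGR2HSV)[...,1].astype(float)
def edge(name,rows,c0,c1,img,z):
    uv=[]
    for v in rows:
        gr=abs(np.gradient(img[v]))[c0:c1];i=gr.argmax()
        if 0<i<len(gr)-1:
            a,b,c=gr[i-1:i+2];uv.append((c0+i+.5*(a-c)/(a-2*b+c),v))
    W=ray('top',uv,z);x,y=W[:,0],W[:,1]
    for _ in range(3):
        f=np.polyfit(x,y,1);r=abs(y-np.polyval(f,x));k=r<max(.0012,2*np.median(r));x,y=x[k],y[k]
    print(name,len(x),'yaw',round(np.degrees(np.arctan(f[0])),2),'y@.58',round(np.polyval(f,.58),4),'y mean',y.mean(),x.mean(),'res',np.std(y-np.polyval(f,x)))
edge('plateL',range(218,244),298,305,g,.153)
edge('plateR',range(218,244),325,333,g,.153)
edge('plankL',range(212,266),284,296,hsv,.01)
edge('plankR',range(212,266),335,346,hsv,.01)
edge('dog+ L',range(182,190),301,307,hsv,.09);edge('dog+ R',range(182,190),308,313,hsv,.09)
edge('dog- L',range(183,190),320,326,hsv,.0885);edge('dog- R',range(183,190),327,332,hsv,.0885)
edge('drumL',range(194,203),300,308,g,.08);edge('drumR',range(194,203),326,333,g,.08)
for u in(307,308,309,326,327,328):
    gr=abs(np.gradient(hsv[:,u]))[177:186];i=gr.argmax();a,b,c=gr[i-1:i+2];print(u,ray('top',[(u,177+i+.5*(a-c)/(a-2*b+c))],.09 if u<317 else .0885))
E
```

```text
plateL 26 yaw -2.42 y@.58 0.0425 y mean 0.04744489201614767 0.46305626860755517 res 0.00044600877922010843
plateR 26 yaw -2.95 y@.58 -0.0241 y mean -0.018049675235793008 0.4625414008881391 res 0.0005693331397529836
plankL 7 yaw -1.17 y@.58 0.0837 y mean 0.08718128413756117 0.4079542525760485 res 0.0006480360423438778
plankR 10 yaw -7.39 y@.58 -0.0755 y mean -0.05214098442943958 0.39998128082770845 res 0.0007749825370595511
dog+ L 8 yaw -3.3 y@.58 0.0412 y mean 0.04092105846037268 0.5843848234159356 res 0.000167151499153173
dog+ R 8 yaw -0.72 y@.58 0.0234 y mean 0.023348813716725786 0.5842514838277715 res 0.0001981943810387959
dog- L 7 yaw -1.52 y@.58 -0.0063 y mean -0.006356119331104095 0.582987611715097 res 0.0002491156522704932
dog- R 7 yaw -4.56 y@.58 -0.0248 y mean -0.02505910959010024 0.582846916611038 res 0.00035335690105371025
drumL 9 yaw 0.13 y@.58 0.0453 y mean 0.04527908340342633 0.5532191047255546 res 0.00026802911936544876
drumR 9 yaw -2.25 y@.58 -0.0271 y mean -0.02604897080544671 0.5526734783445509 res 0.00026055099937749815
307 [[0.59764919 0.03307671 0.09      ]]
308 [[0.5970076 0.0304839 0.09     ]]
309 [[0.5965394  0.02789097 0.09      ]]
326 [[ 0.59625115 -0.0162402   0.0885    ]]
327 [[ 0.59608887 -0.01883725  0.0885    ]]
328 [[ 0.59550204 -0.0214296   0.0885    ]]
```

```bash
cat >> h.py <<'E'
def rel(pos,rpy):
    s=sense();R=Ro.from_euler('xyz',s['tool_rot']);T=Ro.from_euler('xyz',rpy)
    print('now',np.round(s['ee_pos'],4),np.round(np.degrees(s['tool_rot']),2),'F',np.round(s['contact_force'],2),'w',round(s['grip_width'],4),'t',s['clock'])
    print('row',np.round(R.inv().apply(np.array(pos)-s['ee_pos']),4),np.round(np.degrees((R.inv()*T).as_rotvec()),2))
PI=np.pi;rad=np.radians
E
python3 - <<'E'
from h import *
rel([.515,.295,.17],[PI,0,rad(23)])
E
```

```text
now [0.1724 0.5481 0.2272] [-1.800e+02  9.000e-02  7.254e+01] F [ 0.25 -0.57  0.52] w 0.0913 t 0.1
row [-0.1386  0.4027  0.0574] [4.000e-02 8.000e-02 4.954e+01]
```

```bash
python3 -m crank '[-0.02,0.058,0.0,0,0,8,-0.04,0.116,0.0,0,0,16,-0.06,0.174,0.0,0,0,25,-0.08,0.232,0.01,0,0,33,-0.10,0.29,0.02,0,0,41,-0.12,0.348,0.04,0,0,49.5,-0.1386,0.4027,0.0574,0,0,49.5,-0.1386,0.4027,0.0574,0,0,49.5]' 0.75; python3 - <<'E'
from h import *
rel([.515,.295,.085],[PI,0,rad(23)])
p,d=camera('top');cv2.imwrite('pics/t1.png',cv2.resize(p[120:300,150:350],None,fx=4,fy=4))if 0 else cv2.imwrite('pics/t1.png',cv2.resize(p[130:270,160:330],None,fx=4,fy=4))
p,d=camera('scene');cv2.imwrite('pics/s1.png',cv2.resize(p[100:220,340:480],None,fx=5,fy=5))
E
```

```text
clock: 1.1
ee_pos: [0.5168, 0.2918, 0.1676]
tool_rot: [3.139, 0.005, 0.397]
contact_force: [-1.2, 0.1, 0.2]
grip_width: 0.0682
now [0.5168 0.2918 0.1676] [179.86   0.27  22.74] F [-1.22  0.1   0.2 ] w 0.0682 t 1.1
row [-0.     -0.0039  0.0826] [ 0.14  0.27 -0.26]
```

View pics/s1.png

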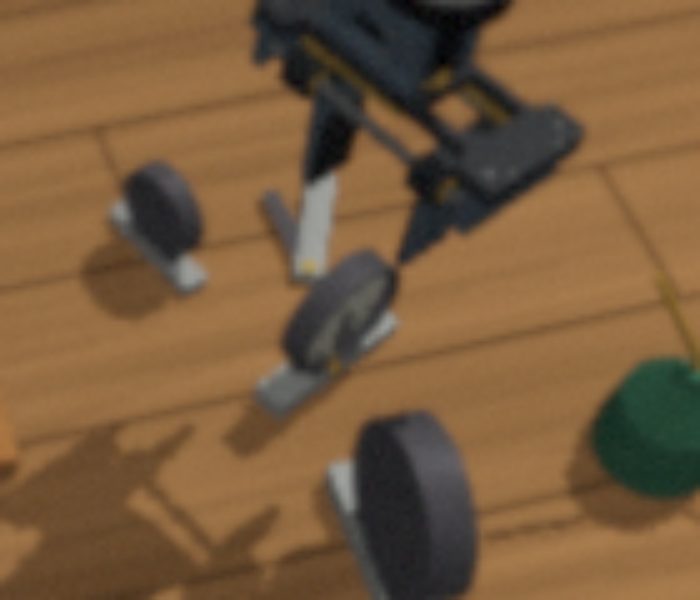

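The scene view shows the open jaws above the middle gauge (crop ≈ (340,315)), one finger on each side. I'll descend and grip.

```bash
python3 -m crank '[0,-0.002,0.025,0.14,0.27,0,0,-0.004,0.05,0.14,0.27,0,0,-0.004,0.07,0.14,0.27,0,0,-0.004,0.0826,0.14,0.27,0,0,-0.004,0.0826,0.14,0.27,0,0,-0.004,0.0826,0.14,0.27,0]';  python3 - <<'E'
from h import *
rel([.515,.295,.085],[PI,0,rad(23)])
p,d=camera('top');cv2.imwrite('pics/t2.png',cv2.resize(p[160:270,160:270],None,fx=5,fy=5))
p,d=camera('scene');cv2.imwrite('pics/s2.png',cv2.resize(p[100:220,340:480],None,fx=5,fy=5))
E
```

```text
clock: 1.95
ee_pos: [0.5133, 0.2987, 0.0877]
tool_rot: [-3.14, -0.004, 0.401]
contact_force: [-0.2, 0.4, -0.2]
grip_width: 0.0682
now [0.5133 0.2987 0.0877] [-179.89   -0.21   22.98] F [-0.23  0.42 -0.19] w 0.0682 t 1.95
row [0.0001 0.0041 0.0027] [-0.11 -0.21 -0.02]
```

View pics/s2.png

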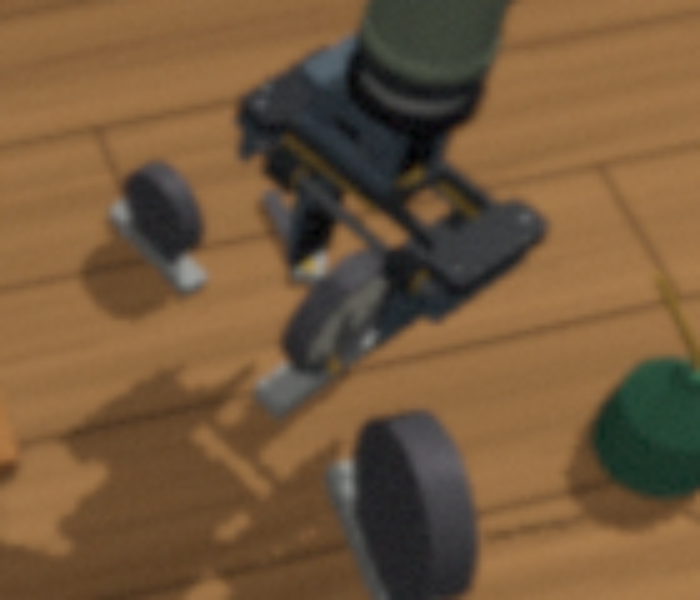

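View pics/t2.png

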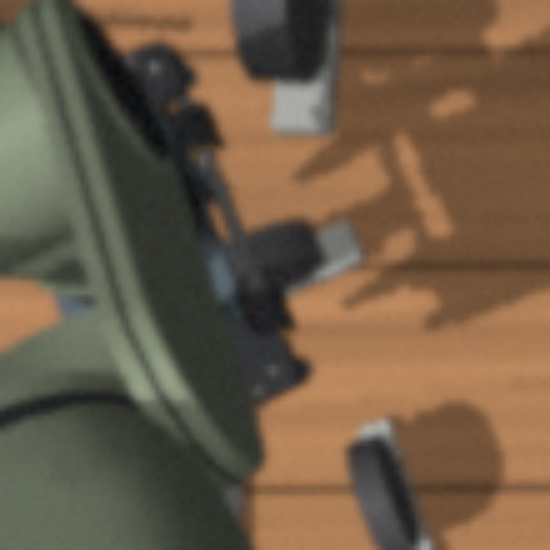

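```bash
python3 - <<'E'
from h import *
s=sense();R=Ro.from_euler('xyz',s['tool_rot']);print(np.abs(s['dq']).max())
P=[s['ee_pos']+R.apply(v) for v in([.034,0,.014],[.034,.016,.014],[.034,-.016,.014],[-.034,0,.014],[0,0,.014])]
c=(proj('scene',P)-[340,100])*5;print(c.round())
g=np.array([.515,.295,0]);Y=np.array([-np.sin(rad(23)),np.cos(rad(23)),0])
print(((proj('scene',[g+[0,0,.055],g+[0,0,.098],g+Y*.055+[0,0,.014],g-Y*.055+[0,0,.014]])-[340,100])*5).round())
rel([.515,.295,.085],[PI,0,rad(23)])
E
```

```text
0.004682163915940925
[[390. 326.]
 [371. 338.]
 [408. 313.]
 [312. 257.]
 [350. 291.]]
[[340. 313.]
 [353. 269.]
 [388. 310.]
 [266. 395.]]
now [0.5134 0.2985 0.0878] [-179.89   -0.22   22.96] F [ 0.18 -0.54  0.08] w 0.0685 t 2.05
row [0.0001 0.0039 0.0028] [-0.11 -0.22 -0.04]
```

```bash
python3 -m crank '[0,0.004,0.003,0,0,0,0,0.004,0.003,0,0,0]';python3 -m crank '[0,0,0,0,0,0,0,0,0,0,0,0,0,0,0,0,0,0,0,0,0,0,0,0,0,0,0,0,0,0,0,0,0,0,0,0]' 0.1 40;  python3 - <<'E'
from h import *
rel([.515,.295,.085],[PI,0,rad(23)])
E
```

```text
clock: 2.3
ee_pos: [0.5152, 0.2944, 0.0848]
tool_rot: [-3.14, -0.004, 0.4]
contact_force: [-0.5, 0.5, -0.4]
grip_width: 0.0681
clock: 3.05
ee_pos: [0.515, 0.2944, 0.0848]
tool_rot: [-3.14, -0.004, 0.4]
contact_force: [0.4, 0.2, -0.4]
grip_width: 0.0215
now [0.515  0.2944 0.0848] [-179.89   -0.2    22.93] F [ 0.37  0.19 -0.4 ] w 0.0215 t 3.05
row [ 0.0002 -0.0005 -0.0002] [-0.11 -0.2  -0.07]
```

```bash
python3 -m crank '[0,0,-0.02,0.1,0.2,0,0,0,-0.06,0.1,0.2,0,0,0,-0.10,0.1,0.2,0,0,0,-0.13,0.1,0.2,0,0,0,-0.13,0.1,0.2,0]';  python3 - <<'E'
from h import *
rel([.585,.008,.215],[PI,0,rad(-2.6)])
E
```

```text
clock: 3.68
ee_pos: [0.5157, 0.2946, 0.2166]
tool_rot: [-3.137, -0.012, 0.4]
contact_force: [0.3, 0.6, -3.2]
grip_width: 0.0215
now [0.5157 0.2946 0.2166] [-179.77   -0.68   22.93] F [ 0.28  0.6  -3.18] w 0.0215 t 3.675
row [-4.790e-02  2.909e-01 -1.000e-04] [-0.38 -0.61 25.53]
```

```bash
python3 -m crank '[-0.007,0.042,0,0,0,4,-0.014,0.083,0,-0.2,-0.3,8,-0.021,0.125,0,-0.3,-0.6,12,-0.028,0.166,0,-0.38,-0.6,16,-0.035,0.208,0,-0.38,-0.6,20,-0.042,0.25,0,-0.38,-0.6,23,-0.0479,0.2909,0,-0.38,-0.6,25.5,-0.0479,0.2909,0,-0.38,-0.6,25.5,-0.0479,0.2909,0,-0.38,-0.6,25.5,-0.0479,0.2909,0,-0.38,-0.6,25.5]';  python3 - <<'E'
from h import *
p,d=camera('top');cv2.imwrite('pics/t3.png',cv2.resize(p[140:260,260:380],None,fx=5,fy=5));np.save('t3.npy',d)
p,d=camera('scene');cv2.imwrite('pics/s3f.png',p);cv2.imwrite('pics/s3.png',cv2.resize(p[110:230,280:380],None,fx=5,fy=5));np.save('s3.npy',d)
rel([.585,.008,.215],[PI,0,rad(-2.6)])
E
```

```text
clock: 4.92
ee_pos: [0.5844, 0.009, 0.214]
tool_rot: [-3.141, 0.001, -0.044]
contact_force: [-0.6, 0.6, -3.0]
grip_width: 0.0221
now [0.5846 0.0089 0.2146] [-1.7999e+02  2.0000e-02 -2.4900e+00] F [ 0.23 -0.5  -2.41] w 0.0218 t 5.025
row [ 0.0004  0.0009 -0.0004] [-0.01  0.02  0.11]
```

View pics/s3.png

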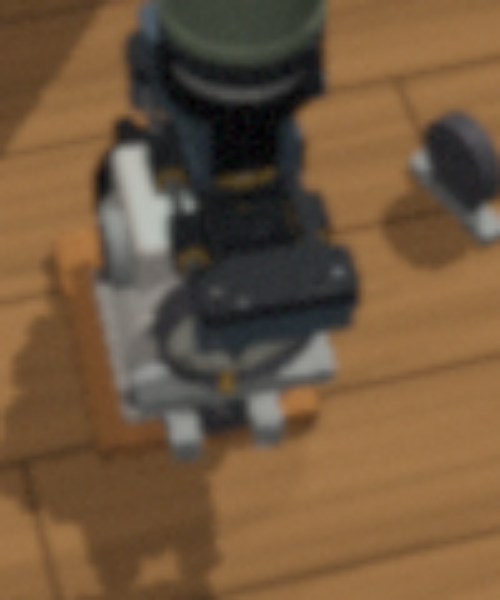

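View pics/t3.png

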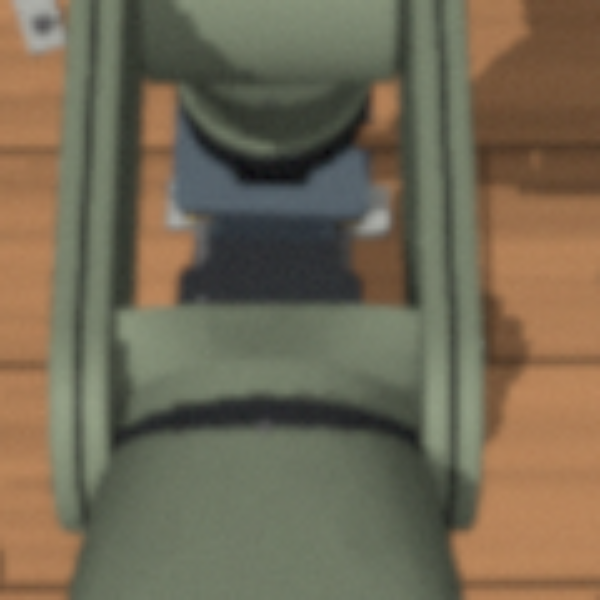

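```bash
cat >> h.py <<'E'
def face(n,uv,o,G,xf):
    # ray hits plane gauge-x = xf; o=foot origin world, G=gauge rot matrix; returns gauge coords
    k,D,R,t=K(n);u=cv2.undistortPoints(np.array(uv,float).reshape(-1,1,2),k,D)[:,0]
    d=(np.c_[u,np.ones(len(u))]@R)@G;c=(-R.T@t-o)@G;s=(xf-c[0])/d[:,0];return c+d*s[:,None]
def gpose(h=.085):
    s=sense();T=Ro.from_euler('xyz',s['tool_rot']).as_matrix();G=T@np.diag([1,-1,-1.]);return s['ee_pos']-G[:,2]*h,G
E
python3 - <<'E'
from h import *
o,G=gpose();print(o)
p=cv2.imread('pics/s3f.png');h=cv2.cvtColor(p,cv2.COLOR_BGR2HSV)
z=cv2.resize(p[165:205,300:350],None,fx=16,fy=15,interpolation=3);cv2.imwrite('pics/s3z.png',z)
for v in range(181,190): print(v,[tuple(int(a) for a in h[v,u]) for u in range(321,330)])
X=[o+G@v for v in([.011,0,.055],[.011,0,.025],[.011,0,.012],[.012,.055,.014],[.012,-.055,.014],[.012,.055,0],[.012,-.055,0])]
print(proj('scene',X).round(1), ((proj('scene',X)-[300,165])*[16,15]).round())
E
```

```text
[0.58459327 0.00896667 0.12958184]
181 [(24, 14, 91), (26, 21, 98), (23, 20, 101), (34, 18, 97), (21, 20, 89), (45, 16, 64), (38, 16, 63), (27, 28, 83), (26, 21, 96)]
182 [(23, 24, 95), (27, 24, 96), (27, 25, 104), (30, 23, 102), (21, 26, 98), (26, 22, 81), (35, 20, 76), (26, 21, 84), (30, 28, 92)]
183 [(23, 26, 87), (26, 24, 85), (23, 23, 89), (19, 48, 91), (20, 53, 97), (23, 46, 88), (23, 25, 82), (24, 16, 79), (38, 13, 81)]
184 [(60, 8, 64), (30, 12, 64), (16, 38, 74), (19, 97, 89), (19, 118, 97), (18, 95, 89), (15, 42, 73), (120, 4, 60), (135, 8, 62)]
185 [(105, 20, 50), (173, 19, 53), (9, 62, 66), (18, 146, 91), (19, 149, 103), (19, 125, 86), (15, 46, 66), (165, 9, 56), (135, 8, 62)]
186 [(140, 14, 55), (0, 5, 54), (16, 86, 74), (18, 152, 99), (19, 153, 112), (16, 122, 94), (18, 52, 74), (0, 11, 69), (0, 4, 72)]
187 [(30, 3, 74), (10, 12, 66), (19, 62, 78), (19, 135, 102), (20, 146, 110), (20, 111, 99), (21, 49, 84), (20, 10, 76), (20, 10, 77)]
188 [(75, 6, 82), (30, 10, 76), (16, 40, 82), (19, 92, 89), (19, 104, 93), (19, 73, 87), (16, 35, 80), (45, 7, 78), (60, 3, 83)]
189 [(70, 9, 82), (60, 6, 79), (20, 9, 81), (21, 23, 78), (23, 30, 77), (20, 21, 74), (30, 8, 68), (60, 3, 75), (30, 3, 93)]
[[327.3 177.8]
 [327.1 184.2]
 [327.1 187. ]
 [346.7 183.3]
 [307.3 190.4]
 [346.4 186.2]
 [307.4 193.3]] [[437. 192.]
 [434. 289.]
 [433. 329.]
 [748. 274.]
 [117. 382.]
 [743. 318.]
 [119. 424.]]
```

View pics/s3z.png

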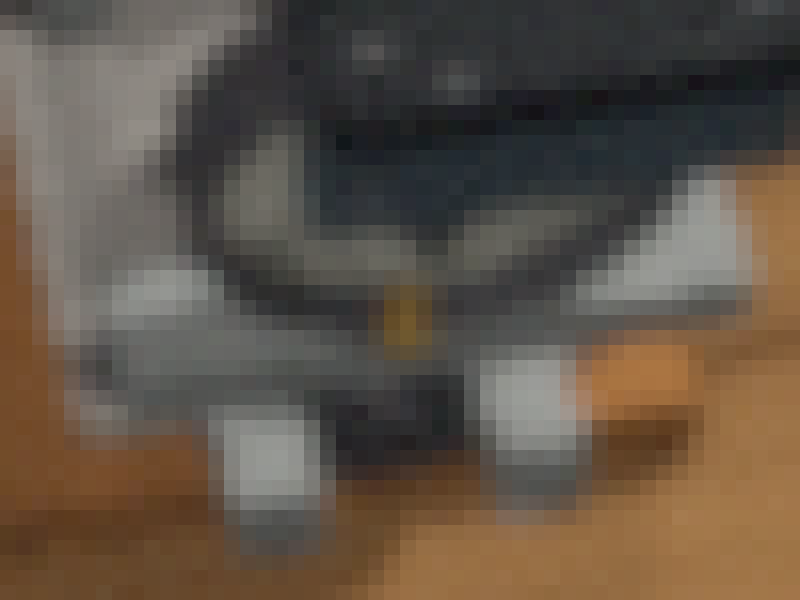

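```bash
python3 - <<'E'
from h import *
o,G=gpose()
p=cv2.imread('pics/s3f.png');h=cv2.cvtColor(p,cv2.COLOR_BGR2HSV).astype(float)
w=np.zeros((400,640));w[182:190,321:330]=np.clip(h[182:190,321:330,1]-35,0,None)
v,u=np.mgrid[:400,:640];c=[(w*u).sum()/w.sum(),(w*v).sum()/w.sum()]
for xf in(.009,.011,.012):
    g=face('scene',[c,(326.3,181.3),(326.4,180.7)],o,G,xf)-[0,0,.055];print(c,g.round(4)[:,1:],np.arctan2(-g[:,1],-g[:,2]))
E
```

```text
[np.float64(324.8490313961256), np.float64(185.8376753507014)] [[-0.0058 -0.0387]
 [-0.002  -0.0183]
 [-0.0018 -0.0156]] [0.14788857 0.11087397 0.11542964]
[np.float64(324.8490313961256), np.float64(185.8376753507014)] [[-0.0063 -0.0357]
 [-0.0025 -0.0154]
 [-0.0023 -0.0127]] [0.1735996  0.16397729 0.18072338]
[np.float64(324.8490313961256), np.float64(185.8376753507014)] [[-0.0065 -0.0341]
 [-0.0028 -0.0139]
 [-0.0026 -0.0112]] [0.18805962 0.19849243 0.22535772]
```

```bash
python3 -m crank '[0.001,0,0.015,0,0,0,0.001,0,0.028,0,0,0,0.001,0,0.034,0,0,0,0.001,0,0.034,0,0,0.1,0.001,0,0.034,0,0,0.1]';python3 -m crank '[0,0,0.002,0,0,0,0,0,0.004,0,0,0,0,0,0.004,0,0,0]';python3 - <<'E'
from h import *
p,d=camera('scene');cv2.imwrite('pics/s4.png',cv2.resize(p[160:210,295:355],None,fx=13,fy=12,interpolation=3))
rel([.585,.008,.215],[PI,0,rad(-2.6)])
E
```

```text
clock: 5.65
ee_pos: [0.5859, 0.0089, 0.1809]
tool_rot: [-3.141, -0.0, -0.045]
contact_force: [1.2, -0.7, -2.9]
grip_width: 0.0216
clock: 6.02
ee_pos: [0.5858, 0.0089, 0.1768]
tool_rot: [-3.141, -0.0, -0.045]
contact_force: [-0.3, -0.7, -3.3]
grip_width: 0.0219
now [0.5859 0.0089 0.1769] [-1.7999e+02 -2.0000e-02 -2.5900e+00] F [-0.47  0.05 -3.13] w 0.0222 t 6.075
row [-0.0008  0.0009 -0.0381] [-0.01 -0.02  0.01]
```

View pics/s4.png

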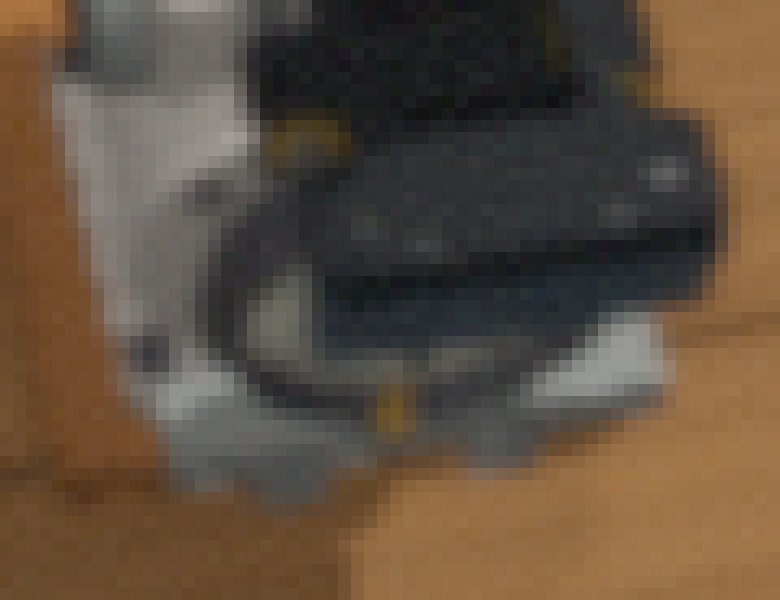

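```bash
python3 -m crank '[0,0,0.001,0,0,0,0,0,0.002,0,0,0,0,0,0.002,0,0,0]';python3 -m crank '[0,0,0.001,0,0,0,0,0,0.001,0,0,0]';python3 -m crank '[0,0,0.001,0,0,0,0,0,0.001,0,0,0]'
```

```text
clock: 6.45
ee_pos: [0.5858, 0.0089, 0.1747]
tool_rot: [-3.141, -0.0, -0.045]
contact_force: [0.5, 0.0, -3.0]
grip_width: 0.0217
clock: 6.7
ee_pos: [0.5859, 0.009, 0.1742]
tool_rot: [-3.141, -0.001, -0.045]
contact_force: [-1.0, 0.1, 0.4]
grip_width: 0.0217
clock: 6.95
ee_pos: [0.586, 0.0089, 0.1742]
tool_rot: [-3.141, -0.001, -0.045]
contact_force: [-2.2, 0.8, 5.2]
grip_width: 0.022
```

```bash
python3 -m crank '[0,0,0.0005,0,0,0,0,0.0025,0.001,1.5,0,0,0,0.0049,0.0011,3,0,0,0,0.0074,0.0013,4.5,0,0,0,0.0098,0.0015,6,0,0,0,0.0123,0.0018,7.5,0,0,0,0.0147,0.0022,9,0,0,0,0.0187,0.0029,11.5,0,0,0,0.0187,0.0029,11.5,0,0,0,0.0187,0.0029,11.5,0,0]';cat > look.py <<'E'
import sys
from h import *
p,d=camera('scene');n=sys.argv[1];cv2.imwrite(f'pics/{n}f.png',p);cv2.imwrite(f'pics/{n}.png',cv2.resize(p[160:210,295:355],None,fx=13,fy=12,interpolation=3))
s=sense();print(s['clock'],s['ee_pos'],np.degrees(s['tool_rot']),s['contact_force'],s['wrist_torque'],np.abs(s['dq']).max())
E
python3 look.py s5
```

```text
clock: 8.2
ee_pos: [0.5851, -0.0101, 0.1726]
tool_rot: [-2.94, -0.002, -0.046]
contact_force: [-3.2, -1.1, 8.8]
grip_width: 0.0217
8.25 [ 0.58509982 -0.01010256  0.17266542] [-1.68461358e+02 -1.32616032e-01 -2.59974248e+00] [-3.81396326 -0.78615308 10.07438662] [-0.00297033  0.92049302  0.19277497] 0.0035333192863464514
```

View pics/s5.png

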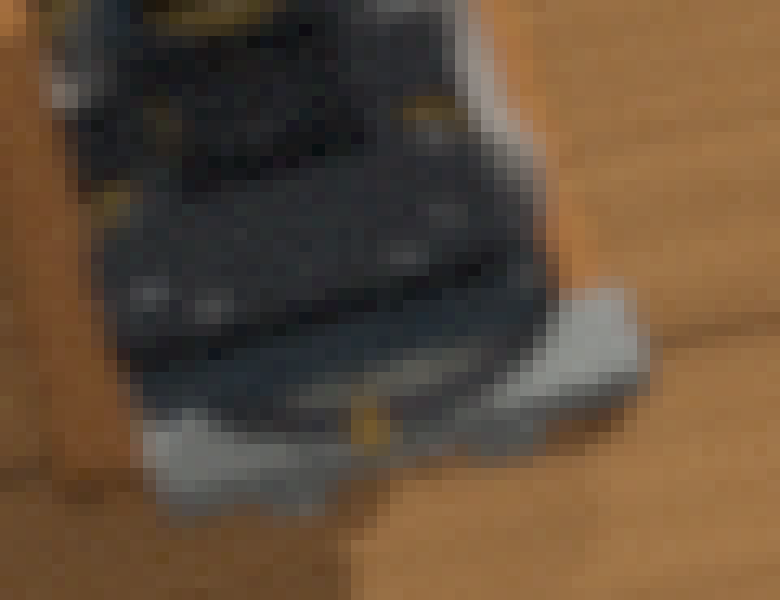

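```bash
cat > zoom.py <<'E'
import sys
from h import *
n=sys.argv[1];p=cv2.imread(f'pics/{n}f.png')
c=p[180:202,304:344].astype(float);c=np.clip(c*1.9,0,255).astype(np.uint8)
cv2.imwrite(f'pics/{n}z.png',cv2.resize(c,None,fx=20,fy=20,interpolation=cv2.INTER_CUBIC))
o,G=gpose()
for ang in(0,):
    X=[o+G@np.array(v) for v in([.011,0,.055],[.011,0,.026],[.011,0,.019],[.011,-.03*np.sin(.2),.055-.03*np.cos(.2)],[.011,.043,.055],[.011,-.043,.055],[.011,0,.012],[.012,.055,.014],[.012,-.055,.014],[.012,.055,0],[.012,-.055,0])]
    print(((proj('scene',X)+.5-[304,180])*20).round())
E
python3 zoom.py s5
```

```text
[[380. 167.]
 [419. 275.]
 [429. 300.]
 [379. 289.]
 [684.  77.]
 [ 77. 257.]
 [438. 325.]
 [814. 212.]
 [ 61. 435.]
 [828. 263.]
 [ 83. 483.]]
```

View pics/s5z.png

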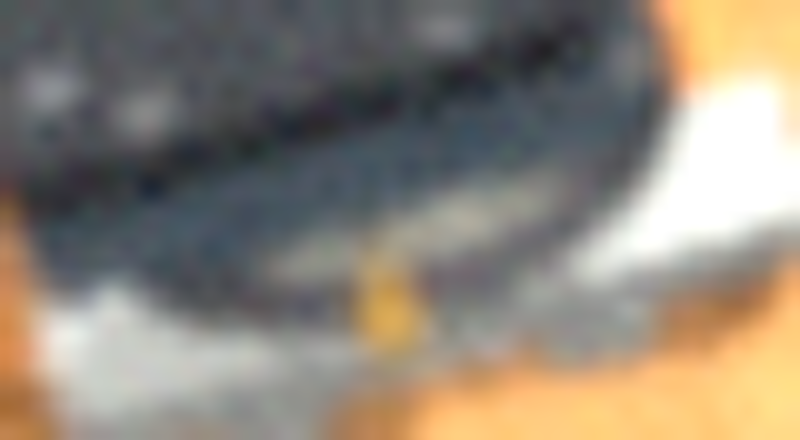

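```bash
cat > rect.py <<'E'
import sys
from h import *
n=sys.argv[1];xf=float(sys.argv[2]) if len(sys.argv)>2 else .011
p=cv2.imread(f'pics/{n}f.png');o,G=gpose()
if len(sys.argv)>3: o=np.array([.58459,.00897,.12958]);G=Ro.from_euler('z',-2.49,degrees=True).as_matrix()
ys=np.linspace(-.045,.045,360);zs=np.linspace(.07,0,280)
Y,Z=np.meshgrid(ys,zs);X=np.stack([np.full_like(Y,xf),Y,Z],-1).reshape(-1,3)@G.T+o
m=proj('scene',X).reshape(280,360,2).astype(np.float32)
a=cv2.remap(p,m[...,0],m[...,1],cv2.INTER_LINEAR);a=np.clip(a*2.0,0,255).astype(np.uint8)
a=cv2.resize(a,None,fx=2,fy=2)
for t in(0,.16,.25,.33,.42):
    for r in(.044,.048):
        y,z=-r*np.sin(t),.055-r*np.cos(t);cv2.circle(a,(int((y+.045)*8000),int((.07-z)*8000)),2,(0,0,255),-1)
cv2.circle(a,(360,120),3,(0,0,255),-1);cv2.circle(a,(360,120),344,(0,255,0),1)
cv2.imwrite(f'pics/{n}r.png',a)
E
python3 rect.py s5; python3 rect.py s3 .011 up
```

```text
(no output)
```

View pics/s5r.png

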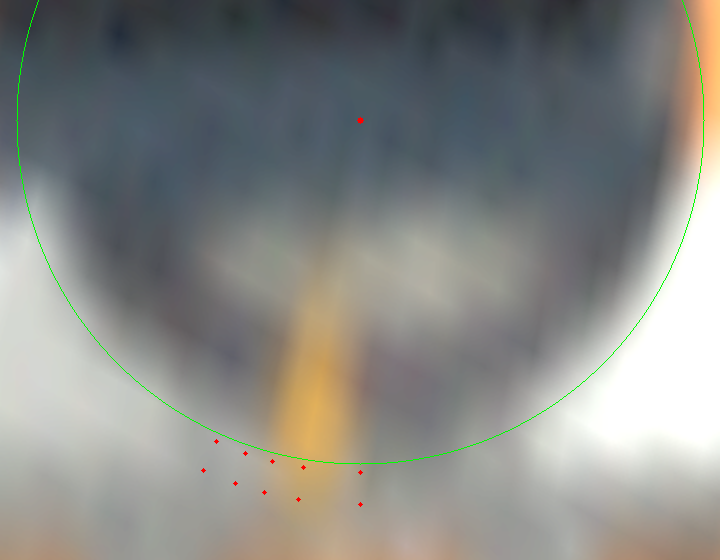

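View pics/s3r.png

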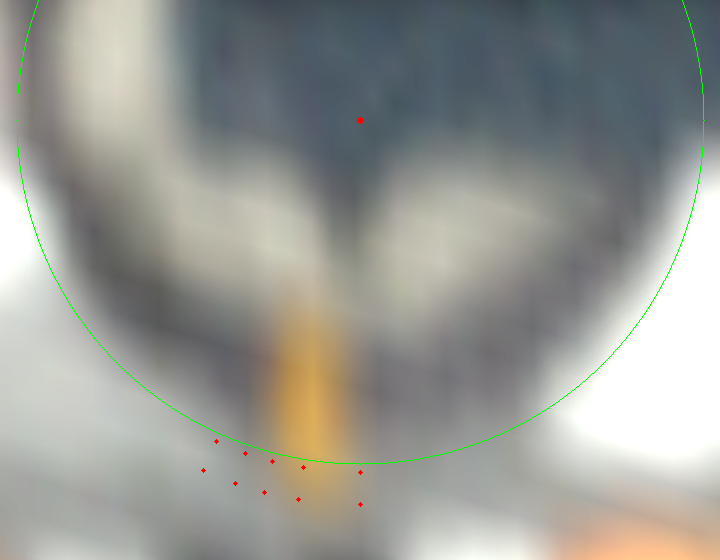

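```bash
cat > meas.py <<'E'
import sys
from h import *
def run(n,o,G,xf):
    p=cv2.imread(f'pics/{n}f.png')
    ys=np.arange(-.03,.03,.00025);zs=np.arange(.055-.020,.055-.042,-.0005)
    Y,Z=np.meshgrid(ys,zs);X=np.stack([np.full_like(Y,xf),Y,Z],-1).reshape(-1,3)@G.T+o
    m=proj('scene',X).reshape(len(zs),len(ys),2).astype(np.float32)
    a=cv2.remap(p,m[...,0],m[...,1],cv2.INTER_CUBIC).astype(float)
    g=a.mean(2);br=a[...,2]-a[...,0]
    for i,z in enumerate(zs):
        if i%3==0:
            w=np.clip(br[i]-25,0,None)*(abs(ys)<.015);tab=(w*ys).sum()/w.sum() if w.sum()>50 else np.nan
            print(f'{(z-.055)*1e3:.1f}',f'tab y {tab*1e3:.2f}',' '.join(f'{int(g[i,j])}' for j in range(40,180,6)))
    print('ys',[round(ys[j]*1e3,1) for j in range(40,180,6)])
xf=float(sys.argv[2])
if sys.argv[1]=='s3':run('s3',np.array([.58459,.00897,.12958]),Ro.from_euler('z',-2.49,degrees=True).as_matrix(),xf)
else: run(sys.argv[1],*gpose(),xf)
E
python3 meas.py s3 .011; python3 meas.py s5 .011
```

```text
-20.0 tab y nan 72 76 79 80 81 86 89 88 90 93 89 82 77 75 77 83 87 92 94 93 92 89 83 78
-21.5 tab y nan 65 69 72 73 75 79 82 82 85 89 87 83 79 78 78 81 85 89 92 90 87 83 78 73
-23.0 tab y nan 58 62 65 67 69 74 77 78 80 85 85 82 79 79 79 81 84 86 87 84 80 76 73 68
-24.5 tab y -6.62 51 55 58 60 63 68 73 75 78 81 82 80 78 78 77 78 82 83 83 79 74 70 67 63
-26.0 tab y -6.45 48 50 53 54 57 61 67 72 75 78 79 78 76 75 72 73 76 78 77 74 70 66 63 60
-27.5 tab y -6.42 47 48 49 51 54 57 62 67 72 75 75 75 72 71 68 66 70 71 71 68 65 62 62 58
-29.0 tab y -6.36 50 48 47 48 51 55 60 65 70 74 74 72 69 66 63 61 63 66 67 64 61 59 60 57
-30.5 tab y -6.43 55 50 47 47 50 53 58 63 70 74 73 69 66 63 58 56 58 61 63 62 58 57 59 57
-32.0 tab y -6.51 62 56 50 48 50 53 58 63 70 75 74 68 64 61 56 54 56 59 60 60 58 57 60 59
-33.5 tab y -6.53 68 61 55 52 52 55 61 65 71 77 75 68 63 60 56 54 56 59 60 60 58 58 62 62
-35.0 tab y -6.51 72 67 62 56 55 58 63 67 73 79 77 70 64 61 57 56 58 61 61 61 59 61 64 66
-36.5 tab y -6.45 76 71 68 61 58 60 65 69 75 80 79 72 66 63 60 59 61 63 63 64 62 64 68 70
-38.0 tab y -6.36 82 78 74
[... 1761 characters left out ...]
tab y -6.02 80 80 80 77 74 70 71 74 80 83 84 81 75 68 63 62 61 60 59 60 61 65 71 75
-39.5 tab y -6.06 83 84 84 82 80 76 76 77 81 84 83 81 77 71 67 65 63 62 62 62 64 68 74 79
-41.0 tab y -6.13 84 85 86 87 84 81 80 80 82 83 82 80 79 74 68 67 66 65 64 65 67 72 78 83
ys [np.float64(-20.0), np.float64(-18.5), np.float64(-17.0), np.float64(-15.5), np.float64(-14.0), np.float64(-12.5), np.float64(-11.0), np.float64(-9.5), np.float64(-8.0), np.float64(-6.5), np.float64(-5.0), np.float64(-3.5), np.float64(-2.0), np.float64(-0.5), np.float64(1.0), np.float64(2.5), np.float64(4.0), np.float64(5.5), np.float64(7.0), np.float64(8.5), np.float64(10.0), np.float64(11.5), np.float64(13.0), np.float64(14.5)]
```

```bash
python3 -m crank '[0,-0.0012,0.0008,-0.7,0,0,0,-0.0025,0.0008,-1.5,0,0,0,-0.0025,0.0008,-1.5,0,0,0,-0.0025,0.0008,-1.5,0,0,0,-0.0025,0.0008,-1.5,0,0,0,-0.0025,0.0008,-1.5,0,0,0,-0.0025,0.0008,-1.5,0,0,0,-0.0025,0.0008,-1.5,0,0]'; python3 - <<'E'
from h import *
ims=[];ds=[]
for i in range(12):
    p,d=camera('scene');ims.append(p.astype(float));ds.append(d)
a=np.mean(ims,0);cv2.imwrite('pics/s6f.png',a.astype(np.uint8));np.save('s6d.npy',np.median(ds,0))
s=sense();print(s['clock'],s['ee_pos'],np.degrees(s['tool_rot']),s['contact_force'],s['wrist_torque'],s['grip_width'])
E
python3 meas.py s6 .011; python3 rect.py s6; python3 zoom.py s6
python3 - <<'E'
from h import *
d=np.load('s6d.npy');o,G=gpose();v,u=np.mgrid[175:205,295:352]
X=(pts('scene',np.c_[u.ravel(),v.ravel()],d[175:205,295:352].ravel())-o)@G
# foot top: gauge |x|<.012+, |y| 35..56
for s in(1,-1):
    k=(abs(X[:,0]-0)<.011)&(s*X[:,1]>.036)&(s*X[:,1]<.055)&(abs(X[:,2]-.014)<.012)
    print(s,k.sum(),X[k].mean(0),np.median(X[k],0),X[k][:,2].std())
E
```

```text
clock: 9.25
ee_pos: [0.5852, -0.0077, 0.1731]
tool_rot: [-2.966, -0.003, -0.045]
contact_force: [-2.8, -0.2, 6.4]
grip_width: 0.0219
9.85 [ 0.58514052 -0.00769661  0.17305754] [-1.69955089e+02 -1.50183313e-01 -2.59327309e+00] [-2.93874301 -1.85496191  5.26044035] [-0.1116788   0.72692415  0.07996116] 0.021837986986408462
-20.0 tab y nan 59 59 61 65 69 72 75 77 77 76 73 71 72 77 82 84 84 83 85 87 87 85 83 80
-21.5 tab y nan 55 56 58 62 65 68 71 74 75 75 74 72 72 74 78 81 81 81 83 83 84 82 79 77
-23.0 tab y nan 51 53 55 59 61 64 67 70 73 74 73 72 71 71 74 77 78 79 79 80 80 78 75 72
-24.5 tab y -4.92 49 50 52 55 57 60 63 67 71 73 73 71 70 68 70 72 74 75 75 75 74 72 69 67
-26.0 tab y -5.12 48 49 50 52 54 57 60 65 69 72 72 70 69 66 65 67 69 70 70 70 69 68 65 63
-27.5 tab y -5.19 49 49 49 50 51 54 58 63 67 71 71 70 67 63 61 64 65 65 65 65 65 64 61 60
-29.0 tab y -5.40 52 50 50 50 51 53 56 62 67 70 71 69 65 61 58 60 62 62 61 61 60 60 59 58
-30.5 tab y -5.70 56 54 53 51 52 53 57 63 68 71 71 68 64 60 57 58 59 58 58 59 59 59 58 58
-32.0 tab y -5.84 61 59 57 55 55 55 59 64 70 72 72 69 65 61 57 
[... 648 characters left out ...]
p.float64(-14.0), np.float64(-12.5), np.float64(-11.0), np.float64(-9.5), np.float64(-8.0), np.float64(-6.5), np.float64(-5.0), np.float64(-3.5), np.float64(-2.0), np.float64(-0.5), np.float64(1.0), np.float64(2.5), np.float64(4.0), np.float64(5.5), np.float64(7.0), np.float64(8.5), np.float64(10.0), np.float64(11.5), np.float64(13.0), np.float64(14.5)]
[[392. 164.]
 [426. 273.]
 [434. 299.]
 [385. 286.]
 [697.  78.]
 [ 87. 249.]
 [441. 324.]
 [819. 216.]
 [ 63. 429.]
 [831. 268.]
 [ 83. 477.]]
1 41 [0.00107469 0.04599225 0.01475137] [0.00056079 0.04593615 0.01481523] 0.0007011560457418882
-1 36 [ 0.001735   -0.04680023  0.0144569 ] [ 0.0016598  -0.0473734   0.01447876] 0.0005625320570049766
```

View pics/s6z.png

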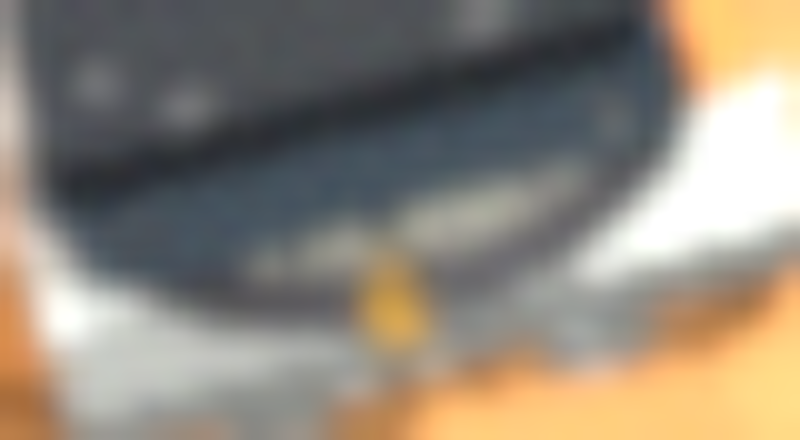

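View pics/s6r.png

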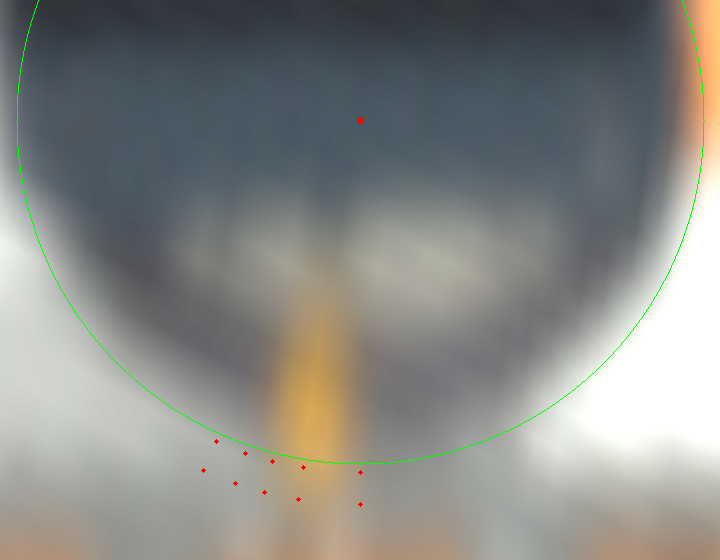

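```bash
python3 - <<'E'
from h import *
o,G=gpose();print('foot',o,'rel axis',(o-[.5815,.0084,.08])@G)
p,d=camera('scene');cv2.imwrite('pics/s7.png',p)
s=sense();print(s['clock'],s['contact_force'],s['grip_width'],np.abs(s['dq']).max())
X=np.load('sceneX.npy');q=cv2.imread('pics/scene0.png')
print('big gauge etc. diff', [int(np.abs(p[a:b,c:e].astype(int)-q[a:b,c:e]).mean()) for a,b,c,e in((200,240,200,270),(225,255,370,400),(170,200,455,490),(265,280,288,302),(170,190,178,235),(235,270,145,185))])
E
```

```text
foot [0.58603048 0.00710399 0.08936076] rel axis [0.004609   0.0005576  0.00939548]
9.9 [-2.25599558 -1.47126455  5.50958257] 0.022051248196055848 0.001474617496890764
big gauge etc. diff [11, 4, 3, 4, 8, 12]
```

View pics/s7.png

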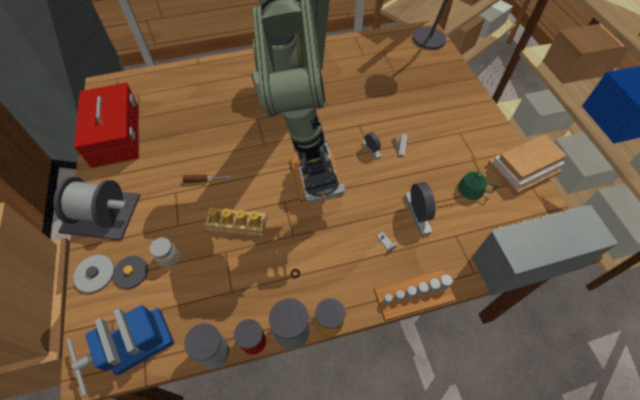

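The other things stand where they did: stand (235,220), jar (164,250), oil can (473,185), bracket (386,242), grommet (295,273), driver (205,178). The gauge is held on the dogs at (318,187). Everything is at rest, so I'll hand in.

```bash
python3 -c "
from station import *
print(job_done());print(sense()['clock'])"
```

```text
the job is handed in; nothing more can be done
None
the job is handed in; nothing more can be done
```

I gripped the middle gauge (98 mm) at 40 N high on the case, set its foot across both dogs, and rocked it about the shaft to 0.20 rad. I then eased back to 0.175 rad and handed in at about 9.9 s with it held there. No verdict was reported.

**Last checks before handing in:**
- **Seat:** by the arm's pose, the foot was 9.4 mm above the shaft axis and at dogs' x of 4.6 mm, with about 8 N on the dogs. The force rose steeply on first contact, and I take that as both dogs seated.
- **Grip:** the opening was 22 mm and the arm was still. Depth at the foot's two ends agreed with the tool's tilt within about 0.003 rad, so the gauge had not slipped.
- **Other things:** in the picture they stand where they did.

**Less certain:** the gripper hid most of the dial, and the pointer's tip was only faintly visible.
- The tab read about 0.15 to 0.17 rad; the stated minimum is 0.16.
- The pointer itself read about 0.14 to 0.17 rad in an averaged picture, against 0.175 to 0.18 from the tilt.

These disagree by up to 0.04 rad, still within the 0.08 allowed, and the picture showed the pointer directly above the tab.

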